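Sort the rodmaker's depth gauges by where the plunger stops

ROBOT

A 6-joint arm with a two-finger parallel gripper is mounted at the origin on the work surface. World frame = base frame: x ahead of the robot, y to its left, z up, the work surface at z = 0. Lengths are in m, angles in rad, forces in N, time in s.
With the tool pointing down it reaches from about 0.25 to 0.85 m from the base axis. Payload 12.5 kg.
Tool frame: the origin (TCP) lies midway between the tips of the shut fingers; the grasp point (between the pads) lies 19 mm behind it (grip_depth is the distance from the TCP to the grasp point, in m); z points along the fingers, y is the line along which they close (so a half turn about z gives the same grasp; the last joint's range is limited). The gripper opens to 93 mm and grips with 3 to 60 N. Pads are 15 mm wide; open, the fingers measure 128 mm over their backs; the gripper's body (75 mm by 188 mm) begins 65 mm behind the grasp point.
Start: joints at [1.026, 0.351, 1.652, -0, 1.139, -0.085], TCP at [0.244, 0.493, 0.219] pointing down, gripper open.
Joint ranges: [-2.75, 2.75], [-0.79, 2.1], [0.01, 2.65], [-1.57, 4.71], [0.07, 3.14], [-2.87, 2.87]. Speed limits (rad/s): [2.22, 2.22, 2.79, 3.14, 3.14, 3.14].

INTERFACE

Orientations are given as a unit quaternion [x, y, z, w].
In Python, from station import read_state, read_camera, camera_info, close_job, grip_depth gives the robot as it stands. The module is installed in compiled form; this text tells all that it offers.
- The arm moves only by the tool move_arm, never from a script. Its argument "motion" is a list of rows, each a list of 7 numbers: the turn, a rotation vector about the world's x, y, z in rad, then the shift along the world's x, y, z in mm, then the finger opening in mm, from 0 to 93. In form: [[rx, ry, rz, x, y, z, jaw], ...]. A call has 1 to 20 rows; each row shifts and turns the commanded pose from where the row before left it; what a row does not reach is not made up. A row lasts 1/8 s, in which the tool goes at most 62.5 mm and 10.7 degrees, less where a joint would pass 70% of its speed; a pose out of reach is approached as far as the arm can. A call with a gripper value outside its range is refused whole. The fingers move at their own pace and stop on an object; "squeeze" is the grip in N (left out, the last holds). Time passes only in rows, so rows that do not move let the fingers close. It gives the time, the measured TCP pose, the force, the opening and the grip force at its end, in the units of the state.
- read_state(): the state, without advancing time (a new reading comes with each control period).
- read_camera(name): name is "scene" or "top" or "wrist"; returns the picture (480x640x3 uint8, red, green, blue); there is no depth.
- camera_info(name): a dict with "camera_matrix" (3x3 intrinsics, pixels), "R" (3x3) and "t" (3): a world point X has camera coordinates R X + t. Camera axes: x right, y down, z forward; pixel columns grow to the right and rows downward; lengths in m; the calibration is good to about 2 mm. A picture is of the moment at which its call begins: read the wrist's pose just before it. camera_info takes no time and is no camera call; for the wrist camera it gives the pose at the moment of the call.
- close_job(): hands the job in; it is judged then, once.
The state is a dict: "t": time; "joints": joint angles; "dq": joint speeds; "joint_torque": joint torques, N m; "tool_pos": TCP position; "ee_rot": TCP orientation; "force": force on the tool from outside, world axes, zero at the start; "torque": the same for the moment, N m; "finger_gap": finger opening in m; "grasp_force": force on a finger pad.
Only numpy, scipy, OpenCV 4.12 (cv2) and the standard library are available. Lean on these libraries where they do the work, as an engineer would, in place of code of your own. Each camera call takes 0.05 s, during which the arm holds its last target. There are 200 camera calls.

TASK

Gently press down the plunger of each of the three depth gauges until you feel it stop, never forcing it. In two of them the button goes right down to the barrel: stand those upright in the rectangular wooden tray; one stops earlier, with rod still showing: stand it upright in the round steel dish, all with their plungers left pressed to the stop. Don't tip a gauge over and leave the jar, the pencil and the wood block where they are.

Things in the scene. Friction and masses are not known exactly. Their poses are not given: they have to be found in the camera images.
- g1_mid (a point): grasp point of one of three look-alike plunger depth gauges (0.3 to 0.5 kg) that stand upright on the bench: on the axis of its round wooden barrel, 60 mm above the foot's underside and 30 mm below the barrel's top; z up (yaw has no meaning, it is round)
- g1: that gauge: round steel foot 64 mm across and 10 mm high, wooden barrel 44 mm across up to 90 mm above the underside (top 6 mm a steel collar); a steel rod slides straight up and down in its top. Origin at the centre of the foot's underside, z up
- g1_button (a point): centre of the top of that gauge's button, z up. Starts 26 to 42 mm above fully down. Fully down (rod home in the barrel) it is 43 mm above the mid point, 103 mm above the underside. In one of the three gauges an unseen inner stop catches the rod earlier, with 14 mm of rod showing (57 mm above mid)
- g1_rod: that gauge's 14 mm rod; origin on its axis, 13 mm below the button's top. Its button, 30 mm across and 8 mm thick, sits 5 mm over the barrel when fully down and is sprung: it gives up to 5 mm at 5 N per mm and comes back. The rod slides with 2 to 6 N and stays where it is left; its stops are hard. More than 45 N does damage
- g2_mid (a point): grasp point of one of three look-alike plunger depth gauges (0.3 to 0.5 kg) that stand upright on the bench: on the axis of its round wooden barrel, 60 mm above the foot's underside and 30 mm below the barrel's top; z up (yaw has no meaning, it is round)
- g2: that gauge: round steel foot 64 mm across and 10 mm high, wooden barrel 44 mm across up to 90 mm above the underside (top 6 mm a steel collar); a steel rod slides straight up and down in its top. Origin at the centre of the foot's underside, z up
- g2_button (a point): centre of the top of that gauge's button, z up. Starts 26 to 42 mm above fully down. Fully down (rod home in the barrel) it is 43 mm above the mid point, 103 mm above the underside. In one of the three gauges an unseen inner stop catches the rod earlier, with 14 mm of rod showing (57 mm above mid)
- g2_rod: that gauge's 14 mm rod; origin on its axis, 13 mm below the button's top. Its button, 30 mm across and 8 mm thick, sits 5 mm over the barrel when fully down and is sprung: it gives up to 5 mm at 5 N per mm and comes back. The rod slides with 2 to 6 N and stays where it is left; its stops are hard. More than 45 N does damage
- g3_mid (a point): grasp point of one of three look-alike plunger depth gauges (0.3 to 0.5 kg) that stand upright on the bench: on the axis of its round wooden barrel, 60 mm above the foot's underside and 30 mm below the barrel's top; z up (yaw has no meaning, it is round)
- g3: that gauge: round steel foot 64 mm across and 10 mm high, wooden barrel 44 mm across up to 90 mm above the underside (top 6 mm a steel collar); a steel rod slides straight up and down in its top. Origin at the centre of the foot's underside, z up
- g3_button (a point): centre of the top of that gauge's button, z up. Starts 26 to 42 mm above fully down. Fully down (rod home in the barrel) it is 43 mm above the mid point, 103 mm above the underside. In one of the three gauges an unseen inner stop catches the rod earlier, with 14 mm of rod showing (57 mm above mid)
- g3_rod: that gauge's 14 mm rod; origin on its axis, 13 mm below the button's top. Its button, 30 mm across and 8 mm thick, sits 5 mm over the barrel when fully down and is sprung: it gives up to 5 mm at 5 N per mm and comes back. The rod slides with 2 to 6 N and stays where it is left; its stops are hard. More than 45 N does damage
- tray: rectangular wooden tray fixed to the bench, 210 mm along its x, 116 mm along its y, 18 mm high, walls 6 mm, floor 6 mm thick; origin at the centre of its underside; holds two gauges in a row along x
- tray_floor (a point): centre of the tray's inner floor, 6 mm above the bench; axes as the tray
- dish: round steel dish fixed to the bench, 200 mm across, 18 mm high, wall 4 mm, floor 6 mm thick; origin at the centre of its underside
- dish_floor (a point): centre of the dish's inner floor, 6 mm above the bench
- jar: closed jar 48 mm across, 70 mm high, beyond the gauges; a bystander; origin under its centre
- pencil: flat carpenter's pencil, 175 mm along its y, 12 mm wide, 8 mm thick, lying in front of the gauges; a bystander; origin under its centre
- block: dark wood block 90 x 50 x 35 mm beyond the gauges; a bystander; origin under its centre
Mind the look-alikes: they are no part of the job. What is shaped like the g2 but green or yellow is not meant.

How it is judged:
By the outcome, as a careful person would: the job done as asked, in the order asked, and still so for the second after the job is handed in, with the robot touching nothing.
It also fails if it takes over 72 s, if anything falls off the work surface, if the arm or the gripper's body presses on something with over 40 N, if the wrist force passes 120 N, or if a joint passes its speed limit or range.

## Working session

There is one attempt and no reset: what is moved stays moved. The work goes in short steps, Python scripts to look and compute and a tool call to move; the robot and the scene stay as the last step left them, time stands still between calls to the robot, and variables do not carry over. Pictures are saved under pics/ and viewed, at most 10 in all, crops included, and the job is handed in when it is done.

Besides the shell and the picture viewer there is one more tool, called after "Emit:" as name(argument=value, ...) on one line, values as JSON. move_arm: Moves the arm, as the interface text tells. Its arguments: {"type":"object","properties":{"motion":{"type":"array"},"squeeze":{"type":"number"}},"required":["motion"]}

```bash
mkdir -p pics
python3 - <<'E'
from station import *
import cv2,numpy as np
s=read_state();print(s['t'],s['tool_pos'],s['ee_rot'],s['force'],grip_depth)
for n in("top","scene"):
    im=read_camera(n);cv2.imwrite(f"pics/{n}0.png",im[:,:,::-1]);i=camera_info(n);print(n,np.round(i['camera_matrix'],1).tolist(),np.round(i['R'],3).tolist(),np.round(i['t'],3).tolist())
E
```

```text
0.0 [0.24387333 0.49259589 0.21808923] [ 2.27856527e-01  9.73694538e-01 -5.64774497e-04 -1.76434754e-04] [-1.16094437  0.27481831  0.13220013] 0.0188
top [[487.9, 0.0, 315.4], [0.0, 487.9, 237.1], [0.0, 0.0, 1.0]] [[-0.025, -1.0, 0.013], [-0.991, 0.023, -0.13], [0.129, -0.016, -0.991]] [0.009, 0.513, 0.934]
scene [[502.7, 0.0, 324.6], [0.0, 502.7, 241.3], [0.0, 0.0, 1.0]] [[-0.013, 1.0, -0.005], [0.593, 0.004, -0.805], [-0.805, -0.013, -0.593]] [0.006, -0.225, 1.525]
```

View pics/top0.png

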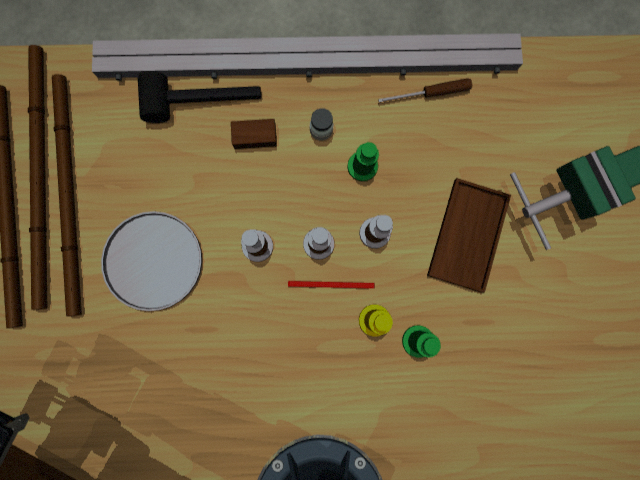

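View pics/scene0.png

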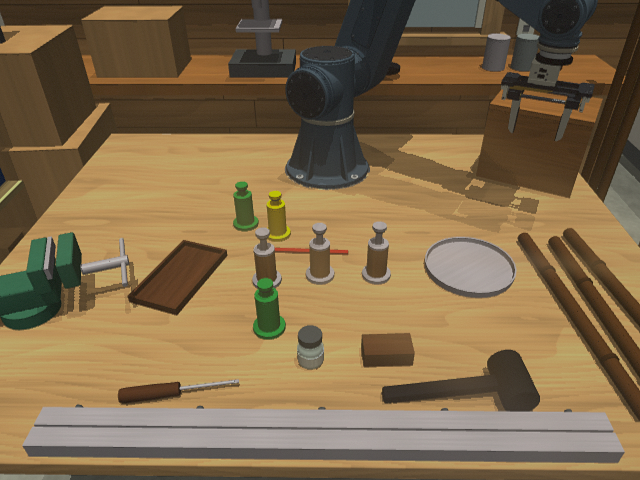

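The top view shows three grey gauges with buttons at about (252,239), (319,237) and (382,225). The look-alikes are green at (363,160), yellow at (376,320) and green at (422,343), and I reject them by colour. The jar is at (321,124), the block at (254,133) and the pencil at (331,285). The dish is at (152,261) and the tray at (469,236). Next is one close crop to check the choice, plus measurements.

```bash
cat > h.py <<'E'
import cv2,numpy as np
from station import *
def ray(n,uv,i=None):
    i=i or camera_info(n);K,R,t=map(np.array,(i['camera_matrix'],i['R'],i['t']))
    return -R.T@t, R.T@np.linalg.solve(K,[uv[0],uv[1],1.])
def onz(n,uv,z,i=None):
    c,d=ray(n,uv,i);return c+d*(z-c[2])/d[2]
def tri(n1,p1,n2,p2):
    c1,d1=ray(n1,p1);c2,d2=ray(n2,p2);A=np.c_[d1,-d2];s=np.linalg.lstsq(A,c2-c1,rcond=None)[0]
    a,b=c1+s[0]*d1,c2+s[1]*d2;return (a+b)/2,np.linalg.norm(a-b)
def proj(n,X):
    i=camera_info(n);p=np.array(i['camera_matrix'])@(np.array(i['R'])@X+np.array(i['t']));return p[:2]/p[2]
E
python3 - <<'E'
from h import *
a=cv2.imread('pics/top0.png');b=cv2.imread('pics/scene0.png')
c=cv2.resize(a[205:275,230:410],None,fx=4.4,fy=4.4,interpolation=cv2.INTER_CUBIC)
d=cv2.resize(b[215:292,240:400],None,fx=4,fy=4,interpolation=cv2.INTER_CUBIC)
d=d[:, :640]; out=np.zeros((c.shape[0]+290,792,3),np.uint8); out[:c.shape[0],:c.shape[1]]=c[:, :792]; 
out[c.shape[0]:c.shape[0]+290,:640]=d[:290]
cv2.imwrite('pics/crop1.png',out)
# masks
for n,im,roi in(('top',a,(225,205,415,275)),('scene',b,(240,215,400,292))):
    h=cv2.cvtColor(im,cv2.COLOR_BGR2HSV);m=((h[...,1]<50)&(h[...,2]>60)).astype(np.uint8)
    M=np.zeros_like(m);x0,y0,x1,y1=roi;M[y0:y1,x0:x1]=m[y0:y1,x0:x1]
    k,l,st,ce=cv2.connectedComponentsWithStats(M)
    for q in range(1,k):
        if st[q,4]>15:print(n,st[q],ce[q].round(1))
h=cv2.cvtColor(a,cv2.COLOR_BGR2HSV)
# dish
m=((h[...,1]<50)&(h[...,2]>60)).astype(np.uint8);l=cv2.connectedComponents(m)[1];d=(l==l[261,152]).astype(np.uint8)
cs=max(cv2.findContours(d,0,2)[0],key=cv2.contourArea);e=cv2.fitEllipse(cs);print('dish',e,onz('top',e[0],.016))
m=((h[...,2]<110)).astype(np.uint8);m[:, :415]=0;m[:,515:]=0;m[:165]=0;m[300:]=0
m=cv2.morphologyEx(m,cv2.MORPH_OPEN,np.ones((9,9)));cs=max(cv2.findContours(m,0,2)[0],key=cv2.contourArea);r=cv2.minAreaRect(cs)
P=np.array([onz('top',p,.016)for p in cv2.boxPoints(r)]);print('tray',r,P.round(3),P.mean(0),np.linalg.norm(np.diff(P,axis=0),axis=1))
E
```

```text
top [360 215  33  33 710] [376.9 229.7]
top [303 227  31  32 702] [318.3 242.1]
top [241 229  32  33 713] [255.5 244. ]
scene [313 223  13  11 113] [319.2 227.6]
scene [373 222  14  11 116] [379.3 226.5]
scene [255 228  14   8  95] [261.8 231.5]
scene [368 234  21  16 183] [378.1 242.9]
scene [310 238  20  12 140] [319.7 244.4]
scene [254 243  20  13 145] [263.8 249.9]
scene [306 266  28  16 149] [319.8 275.5]
scene [362 267  29  16 172] [376.5 276.2]
scene [273 271   8  17  72] [276.9 279.8]
scene [253 273   5  14  43] [254.7 279.7]
dish ((150.91607666015625, 260.7575988769531), (96.857666015625, 100.87887573242188), 50.129276275634766) [0.47568318 0.32568645 0.016     ]
tray ((469.36517333984375, 235.63418579101562), (61.141639709472656, 105.2286605834961), 16.090816497802734) [[ 0.428 -0.222  0.016]
 [ 0.634 -0.294  0.016]
 [ 0.596 -0.413  0.016]
 [ 0.392 -0.338  0.016]] [ 0.51264667 -0.31688991  0.016     ] [0.21824827 0.12492892 0.21771487]
```

View pics/crop1.png

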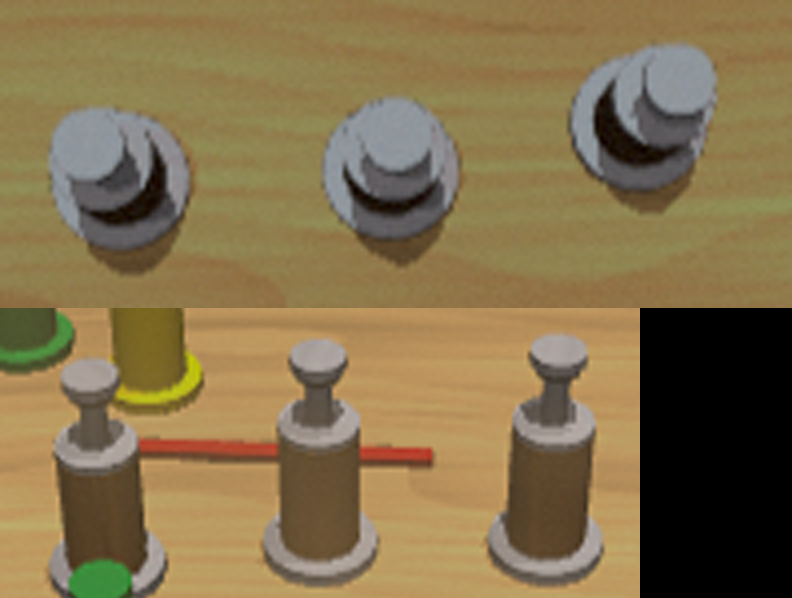

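The crop confirms all three are steel and wood gauges. In the top view the button-top centres are about (250.2,238.0), (319.5,235.7) and (384.5,223.2). In the scene view they are (379.5,225), (319.7,226) and (262.5,231).

Run:
```python
from h import *
T=[(250.2,238.0),(319.5,235.7),(384.5,223.2)];S=[(379.5,225.),(319.7,226.),(262.5,231.)]
for t,s in zip(T,S):
    X,e=tri('top',t,'scene',s);print(X.round(4),round(e,4),'foot top px',proj('top',np.r_[X[:2],.01]).round(1), 'foot left/right',proj('top',np.r_[X[0],X[1]+.032,.01]).round(1),proj('top',np.r_[X[0],X[1]-.032,.01]).round(1),proj('scene',np.r_[X[:2],.01]).round(1))
a=cv2.imread('pics/top0.png');h=cv2.cvtColor(a,cv2.COLOR_BGR2HSV)
m=((h[...,1]>180)&(h[...,2]>100)&((h[...,0]<8)|(h[...,0]>172))).astype(np.uint8)
ys,xs=np.nonzero(m);print('pencil',[onz('top',p,.008).round(3) for p in((xs.min(),ys[xs.argmin()]),(xs.max(),ys[xs.argmax()]))])
print('jar',onz('top',(321,117),.07),'green',onz('top',(368,152),.12),'yellow',onz('top',(379,322),.12))
s=read_state();import math;from scipy.spatial.transform import Rotation as Ro
print(Ro.from_quat(s['ee_rot']).as_matrix().round(3))
```

```text
[0.5015 0.1145 0.1325] 0.0018 foot top px [257.  245.7] foot left/right [241.1 246.1] [272.8 245.4] [375.8 270.6]
[ 0.5029 -0.0091  0.1306] 0.001 foot top px [318.  243.6] foot left/right [302.2 244. ] [333.7 243.2] [320.  270.8]
[ 0.5226 -0.1259  0.1314] 0.0014 foot top px [375.  232.6] foot left/right [359.3 233. ] [390.7 232.3] [266.5 276.3]
pencil [array([0.429, 0.053, 0.008]), array([ 0.417, -0.12 ,  0.008])]
jar [ 0.74700612 -0.02029991  0.07      ] green [ 0.65836298 -0.10366881  0.12      ] yellow [ 0.34805198 -0.11092535  0.12      ]
[[-0.896  0.444 -0.001]
 [ 0.444  0.896 -0.001]
 [ 0.    -0.001 -1.   ]]
```

The predicted feet match the foot outlines in the image to within 1 px. The button tops are at z ≈ 0.131, which lies in the allowed 0.129–0.145. I'm moving above the left gauge with the fingers shut and closing along world x.

Emit:
move_arm(motion=[[0, 0, -0.185, 25.8, -37.8, -6, 0], [0, 0, -0.185, 25.8, -37.8, -6, 0], [0, 0, -0.185, 25.8, -37.8, -6, 0], [0, 0, -0.185, 25.8, -37.8, -6, 0], [0, 0, -0.185, 25.8, -37.8, -6, 0], [0, 0, -0.185, 25.8, -37.8, -6, 0], [0, 0, 0, 25.8, -37.8, -6, 0], [0, 0, 0, 25.8, -37.8, -6, 0], [0, 0, 0, 25.8, -37.8, -6, 0], [0, 0, 0, 25.8, -37.8, -6, 0], [0, 0, 0, 0, 0, 0, 0], [0, 0, 0, 0, 0, 0, 0]])

```text
t: 1.6
tool_pos: [0.5016, 0.1151, 0.1584]
ee_rot: [0.707, 0.707, -0.0, -0.0]
force: [-0.9, 0.2, 0.2]
finger_gap: 0.0009
grasp_force: 0.0
```

Emit:
move_arm(motion=[[0, 0, 0, 0, 0, -12, 0], [0, 0, 0, 0, 0, -10, 0], [0, 0, 0, 0, 0, -3, 0], [0, 0, 0, 0, 0, -3, 0], [0, 0, 0, 0, 0, -3, 0], [0, 0, 0, 0, 0, -3, 0], [0, 0, 0, 0, 0, -3, 0], [0, 0, 0, 0, 0, -2, 0], [0, 0, 0, 0, 0, -1, 0], [0, 0, 0, 0, 0, -1, 0], [0, 0, 0, 0, 0, -1, 0], [0, 0, 0, 0, 0, 0, 0]])

```text
t: 3.1
tool_pos: [0.502, 0.1149, 0.1166]
ee_rot: [0.707, 0.707, -0.0, -0.0]
force: [-0.8, 0.4, 0.6]
finger_gap: 0.0004
grasp_force: 0.6
```

Run:
```python
from h import *
b=read_camera('scene')[:,:,::-1];w=read_camera('wrist')[:,:,::-1]
o=np.hstack([cv2.resize(b[190:300,240:420],(400,244),interpolation=cv2.INTER_CUBIC),cv2.resize(w,(400,300))[:244]])
cv2.imwrite('pics/p2.png',o)
```

```text
(no output)
```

View pics/p2.png

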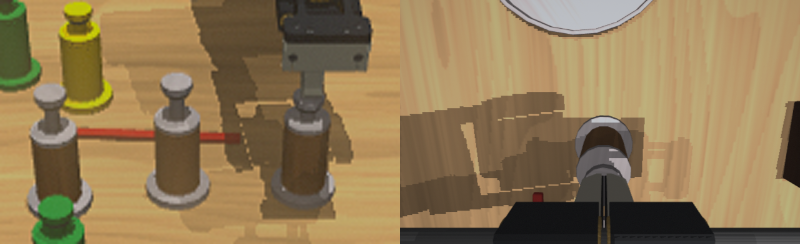

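The fingertips are centred on the button (scene panel, about (308,103)), and it has moved down with the rod. The force is still low, so I continue gently.

Emit:
move_arm(motion=[[0, 0, 0, 0, 0, -1, 0], [0, 0, 0, 0, 0, -1, 0]])

```text
t: 3.45
tool_pos: [0.5021, 0.1148, 0.1146]
ee_rot: [0.707, 0.707, 0.0, 0.0]
force: [-1.0, 0.5, 2.3]
finger_gap: 0.0008
grasp_force: 1.0
```

Emit:
move_arm(motion=[[0, 0, 0, 0, 0, -1, 0], [0, 0, 0, 0, 0, -1, 0]])

```text
t: 3.7
tool_pos: [0.5021, 0.1148, 0.1126]
ee_rot: [0.707, 0.707, -0.0, 0.0]
force: [-0.9, -0.9, 0.8]
finger_gap: 0.0006
grasp_force: 1.0
```

There's no stop at 0.117, so this gauge goes all the way down.

Emit:
move_arm(motion=[[0, 0, 0, 0, 0, -2, 0], [0, 0, 0, 0, 0, -2, 0], [0, 0, 0, 0, 0, -2, 0], [0, 0, 0, 0, 0, -2, 0], [0, 0, 0, 0, 0, -1, 0], [0, 0, 0, 0, 0, -1, 0]])

```text
t: 4.45
tool_pos: [0.5021, 0.1149, 0.1026]
ee_rot: [0.707, 0.707, 0.0, 0.0]
force: [-0.1, -1.6, 3.8]
finger_gap: 0.0005
grasp_force: 1.6
```

Emit:
move_arm(motion=[[0, 0, 0, 0, 0, -1, 0], [0, 0, 0, 0, 0, 0, 0]])

```text
t: 4.7
tool_pos: [0.5022, 0.1149, 0.1019]
ee_rot: [0.707, 0.707, 0.0, 0.0]
force: [-1.0, -2.3, 5.8]
finger_gap: 0.0005
grasp_force: 3.3
```

Emit:
move_arm(motion=[[0, 0, 0, 0, 0, -1, 0], [0, 0, 0, 0, 0, -0.7, 0], [0, 0, 0, 0, 0, 0, 0], [0, 0, 0, 0, 0, 0, 0]])

```text
t: 5.2
tool_pos: [0.5022, 0.1149, 0.1007]
ee_rot: [0.707, 0.707, 0.0, 0.0]
force: [-4.1, -1.7, 12.4]
finger_gap: 0.0007
grasp_force: 6.2
```

Gauge 1 is firm at z ≈ 0.103, so it is a full-down one. Now the middle gauge.

Emit:
move_arm(motion=[[0, 0, 0, 0, 0, 5, 0], [0, 0, 0, 0, 0, 25, 0], [0, 0, 0, 0, 0, 22, 0], [0, 0, 0, 1, -42, 0, 0], [0, 0, 0, 0, -42, 0, 0], [0, 0, 0, 0, -40, 0, 0], [0, 0, 0, 0, 0, -10, 0], [0, 0, 0, 0, 0, -8, 0], [0, 0, 0, 0, 0, -3, 0], [0, 0, 0, 0, 0, -3, 0], [0, 0, 0, 0, 0, -3, 0], [0, 0, 0, 0, 0, -3, 0], [0, 0, 0, 0, 0, -3, 0], [0, 0, 0, 0, 0, -2, 0], [0, 0, 0, 0, 0, -1, 0], [0, 0, 0, 0, 0, 0, 0]])

```text
t: 7.2
tool_pos: [0.5031, -0.0091, 0.1159]
ee_rot: [0.707, 0.707, 0.0, -0.0]
force: [-0.7, 1.5, 4.2]
finger_gap: 0.0005
grasp_force: 1.9
```

Emit:
move_arm(motion=[[0, 0, 0, 0, 0, -1, 0], [0, 0, 0, 0, 0, 0, 0]])

```text
t: 7.45
tool_pos: [0.503, -0.0091, 0.1149]
ee_rot: [0.707, 0.707, 0.0, -0.0]
force: [-1.2, 1.5, 4.8]
finger_gap: 0.0007
grasp_force: 2.1
```

Emit:
move_arm(motion=[[0, 0, 0, 0, 0, -1, 0], [0, 0, 0, 0, 0, 0, 0]])

```text
t: 7.7
tool_pos: [0.503, -0.0091, 0.1139]
ee_rot: [0.707, 0.707, -0.0, -0.0]
force: [-2.3, 1.5, 4.6]
finger_gap: 0.0004
grasp_force: 2.1
```

Emit:
move_arm(motion=[[0, 0, 0, 0, 0, -1, 0], [0, 0, 0, 0, 0, 0, 0]])

```text
t: 7.95
tool_pos: [0.503, -0.0091, 0.1129]
ee_rot: [0.707, 0.707, -0.0, -0.0]
force: [-1.1, 1.0, 4.5]
finger_gap: 0.0007
grasp_force: 2.1
```

The force stays at about 4.5 N (sliding friction) past 0.117, so this one is full-down too. Continuing to 0.1027, then to the stop.

Emit:
move_arm(motion=[[0, 0, 0, 0, 0, -2, 0], [0, 0, 0, 0, 0, -2, 0], [0, 0, 0, 0, 0, -2, 0], [0, 0, 0, 0, 0, -2, 0], [0, 0, 0, 0, 0, -1, 0], [0, 0, 0, 0, 0, -1, 0], [0, 0, 0, 0, 0, -1, 0], [0, 0, 0, 0, 0, 0, 0]])

```text
t: 8.95
tool_pos: [0.5031, -0.0091, 0.102]
ee_rot: [0.707, 0.707, 0.0, 0.0]
force: [-2.2, 2.6, 6.5]
finger_gap: 0.0005
grasp_force: 3.4
```

Emit:
move_arm(motion=[[0, 0, 0, 0, 0, -1, 0], [0, 0, 0, 0, 0, -0.6, 0], [0, 0, 0, 0, 0, 0, 0]])

```text
t: 9.32
tool_pos: [0.5033, -0.009, 0.1009]
ee_rot: [0.707, 0.707, 0.0, 0.0]
force: [-4.0, 3.2, 12.1]
finger_gap: 0.0004
grasp_force: 6.1
```

Gauge 2 is firm at its full-down stop. Third gauge.

Emit:
move_arm(motion=[[0, 0, 0, 0, 0, 5, 0], [0, 0, 0, 0, 0, 25, 0], [0, 0, 0, 0, 0, 22, 0], [0, 0, 0, 6.5, -39, 0, 0], [0, 0, 0, 6.5, -39, 0, 0], [0, 0, 0, 6.5, -39, 0, 0], [0, 0, 0, 0, 0, -10, 0], [0, 0, 0, 0, 0, -8, 0], [0, 0, 0, 0, 0, -3, 0], [0, 0, 0, 0, 0, -3, 0], [0, 0, 0, 0, 0, -3, 0], [0, 0, 0, 0, 0, -3, 0], [0, 0, 0, 0, 0, -2, 0], [0, 0, 0, 0, 0, -2, 0], [0, 0, 0, 0, 0, -1, 0], [0, 0, 0, 0, 0, 0, 0]])

```text
t: 11.32
tool_pos: [0.5225, -0.1261, 0.1173]
ee_rot: [0.707, 0.707, -0.0, -0.0]
force: [-1.5, 1.0, 1.2]
finger_gap: 0.0004
grasp_force: 1.0
```

Emit:
move_arm(motion=[[0, 0, 0, 0, 0, -1, 0], [0, 0, 0, 0, 0, -0.5, 0], [0, 0, 0, 0, 0, 0, 0]])

```text
t: 11.7
tool_pos: [0.5227, -0.1261, 0.1161]
ee_rot: [0.707, 0.707, 0.0, 0.0]
force: [-2.4, 1.6, 6.3]
finger_gap: 0.0006
grasp_force: 3.1
```

Emit:
move_arm(motion=[[0, 0, 0, 0, 0, -1, 0], [0, 0, 0, 0, 0, -0.5, 0], [0, 0, 0, 0, 0, 0, 0]])

```text
t: 12.08
tool_pos: [0.5229, -0.1262, 0.1151]
ee_rot: [0.707, 0.707, 0.0, 0.0]
force: [-3.1, 2.0, 11.4]
finger_gap: 0.0002
grasp_force: 5.6
```

Firm stop at 0.117 (11.4 N at 2 mm), so gauge 3 is the early-stop one and goes to the dish. Grasping it now.

Emit:
move_arm(motion=[[0, 0, 0, 0, 0, 6, 0], [0, 0, 0, 0, 0, 25, 0], [0, 0, 0, 0, 0, 25, 78], [0, 0, 0, 0, 0, 0, 78], [0, 0, 0, 0, 0, 0, 78], [0, 0, 0, 0, 0, 0, 78], [0, 0, 0, 0, 0, 0, 78]], squeeze=25)

```text
t: 12.95
tool_pos: [0.5223, -0.1261, 0.1696]
ee_rot: [0.707, 0.707, -0.0, -0.0]
force: [0.0, -0.3, 0.6]
finger_gap: 0.0458
grasp_force: 0.0
```

Emit:
move_arm(motion=[[0, 0, 0, 0, 0, -10, 78], [0, 0, 0, 0, 0, -10, 78], [0, 0, 0, 0, 0, -10, 78], [0, 0, 0, 0, 0, -20, 78], [0, 0, 0, 0, 0, -25, 78], [0, 0, 0, 0, 0, -25, 78], [0, 0, 0, 0, 0, -20, 78], [0, 0, 0, 0, 0, -8, 78], [0, 0, 0, 0, 0, 0, 55], [0, 0, 0, 0, 0, 0, 48], [0, 0, 0, 0, 0, 0, 40], [0, 0, 0, 0, 0, 0, 40], [0, 0, 0, 0, 0, 0, 40]])

```text
t: 14.58
tool_pos: [0.5229, -0.1262, 0.0427]
ee_rot: [0.707, 0.707, 0.0, 0.0]
force: [0.4, 0.2, 2.6]
finger_gap: 0.0441
grasp_force: 25.0
```

Emit:
move_arm(motion=[[0, 0, 0, 0, 0, 8, 40], [0, 0, 0, 0, 0, 22, 40], [0, 0, 0, 0, 0, 35, 40], [0, 0, 0, 0, 0, 35, 40], [0, 0, 0, 0, 0, 22, 40], [0, 0, 0, 0, 0, 8, 40], [0, 0, 0, -1, 12, 0, 40], [0, 0, 0, -3, 25, 0, 40], [0, 0, 0, -4, 40, 0, 40], [0, 0, 0, -5, 50, 0, 40], [0, 0, 0, -5, 50, 0, 40], [0, 0, 0, -5, 50, 0, 40], [0, 0, 0, -5, 50, 0, 40], [0, 0, 0, -5, 50, 0, 40], [0, 0, 0, -5, 50, 0, 40], [0, 0, 0, -4, 40, 0, 40], [0, 0, 0, -3, 23, 0, 40], [0, 0, 0, -2, 12, 0, 40], [0, 0, 0, 0, 0, 0, 40], [0, 0, 0, 0, 0, 0, 40]], squeeze=40)

```text
t: 17.08
tool_pos: [0.4755, 0.3251, 0.172]
ee_rot: [0.707, 0.707, -0.0, -0.0]
force: [0.8, 0.1, -3.9]
finger_gap: 0.0436
grasp_force: 40.0
```

Run:
```python
from h import *
b=read_camera('scene')[:,:,::-1]
cv2.imwrite('pics/p3.png',cv2.resize(b[90:330,200:560],(720,480),interpolation=cv2.INTER_CUBIC))
print(read_state()['tool_pos'],read_state()['force'],read_state()['finger_gap'])
```

```text
[0.47563674 0.32503003 0.17218193] [-0.31479022  0.29074741 -3.71573855] 0.04374151860230034
```

View pics/p3.png

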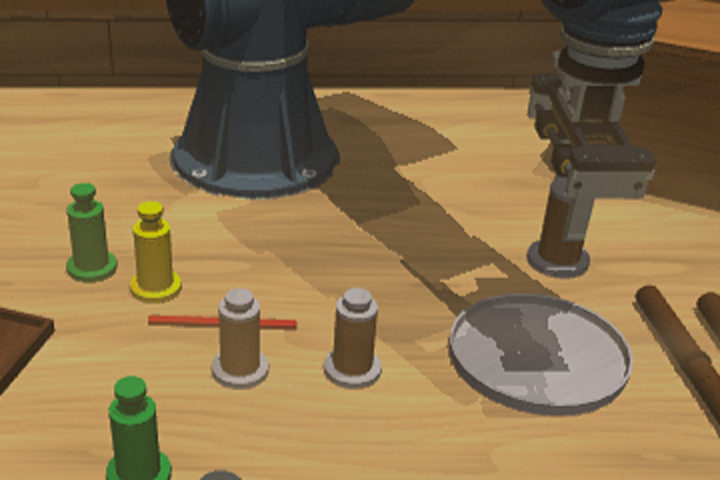

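The gauge hangs upright over the dish (picture (560,225)). The other two buttons sit down on their barrels. Lowering.

Emit:
move_arm(motion=[[0, 0, 0, 0, 0, -10, 40], [0, 0, 0, 0, 0, -25, 40], [0, 0, 0, 0, 0, -30, 40], [0, 0, 0, 0, 0, -25, 40], [0, 0, 0, 0, 0, -15, 40], [0, 0, 0, 0, 0, -8, 40], [0, 0, 0, 0, 0, -4, 40], [0, 0, 0, 0, 0, -2, 40], [0, 0, 0, 0, 0, -2, 40], [0, 0, 0, 0, 0, -1, 40], [0, 0, 0, 0, 0, 0, 40]])

```text
t: 18.5
tool_pos: [0.4756, 0.3259, 0.0504]
ee_rot: [0.707, 0.707, 0.0, 0.0]
force: [0.2, 0.3, -4.1]
finger_gap: 0.044
grasp_force: 40.0
```

Emit:
move_arm(motion=[[0, 0, 0, 0, 0, -1, 40], [0, 0, 0, 0, 0, -0.7, 40], [0, 0, 0, 0, 0, 0, 40]])

```text
t: 18.88
tool_pos: [0.4756, 0.3259, 0.0487]
ee_rot: [0.707, 0.707, 0.0, 0.0]
force: [0.1, -0.0, -1.4]
finger_gap: 0.0436
grasp_force: 40.0
```

Emit:
move_arm(motion=[[0, 0, 0, 0, 0, -0.5, 40], [0, 0, 0, 0, 0, 0, 50], [0, 0, 0, 0, 0, 0, 62], [0, 0, 0, 0, 0, 0, 78], [0, 0, 0, 0, 0, 0, 78], [0, 0, 0, 0, 0, 10, 78], [0, 0, 0, 0, 0, 30, 78], [0, 0, 0, 0, 0, 45, 78], [0, 0, 0, 0, 0, 40, 78], [0, 0, 0, 4, -35, 0, 78], [0, 0, 0, 6, -47, 0, 78], [0, 0, 0, 6, -47, 0, 78], [0, 0, 0, 6, -47, 0, 78], [0, 0, 0, 4, -35, 0, 78], [0, 0, 0, 0, 0, 0, 78], [0, 0, 0, 0, 0, 0, 78]])

```text
t: 20.88
tool_pos: [0.5016, 0.1154, 0.1735]
ee_rot: [0.707, 0.707, 0.0, 0.0]
force: [-0.9, 0.8, -0.7]
finger_gap: 0.078
grasp_force: 0.0
```

Run:
```python
from h import *
b=read_camera('scene')[:,:,::-1];a=read_camera('top')[:,:,::-1]
o=np.hstack([cv2.resize(b[170:310,300:540],(400,233),interpolation=cv2.INTER_CUBIC),cv2.resize(a[180:340,90:365],(400,233),interpolation=cv2.INTER_CUBIC)])
cv2.imwrite('pics/p4.png',o)
```

```text
(no output)
```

View pics/p4.png

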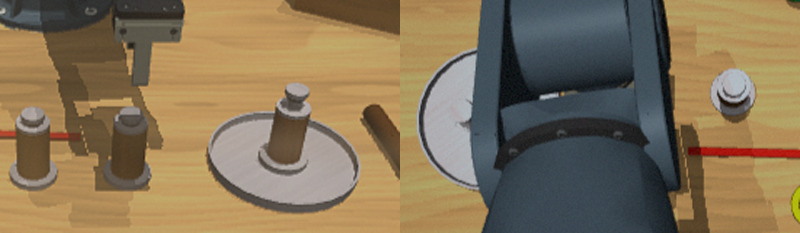

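Gauge 3 stands upright in the dish at (290,125) with its rod still showing. Next: grasp g1 and carry it to the far tray slot at about (0.555, −0.332).

Emit:
move_arm(motion=[[0, 0, 0, 0, 0, -15, 78], [0, 0, 0, 0, 0, -30, 78], [0, 0, 0, 0, 0, -35, 78], [0, 0, 0, 0, 0, -30, 78], [0, 0, 0, 0, 0, -15, 78], [0, 0, 0, 0, 0, -6, 78], [0, 0, 0, 0, 0, 0, 55], [0, 0, 0, 0, 0, 0, 48], [0, 0, 0, 0, 0, 0, 40], [0, 0, 0, 0, 0, 0, 40], [0, 0, 0, 0, 0, 0, 40], [0, 0, 0, 0, 0, 0, 40]], squeeze=40)

```text
t: 22.48
tool_pos: [0.5018, 0.1149, 0.0425]
ee_rot: [0.707, 0.707, 0.0, 0.0]
force: [-1.7, -0.9, 5.8]
finger_gap: 0.0435
grasp_force: 40.0
```

Emit:
move_arm(motion=[[0, 0, 0, 0, 0, 8, 40], [0, 0, 0, 0, 0, 22, 40], [0, 0, 0, 0, 0, 35, 40], [0, 0, 0, 0, 0, 35, 40], [0, 0, 0, 0, 0, 22, 40], [0, 0, 0, 0, 0, 8, 40], [0, 0, 0, 1, -12, 0, 40], [0, 0, 0, 3, -25, 0, 40], [0, 0, 0, 5, -40, 0, 40], [0, 0, 0, 6, -49, 0, 40], [0, 0, 0, 6, -49, 0, 40], [0, 0, 0, 6, -49, 0, 40], [0, 0, 0, 6, -49, 0, 40], [0, 0, 0, 6, -49, 0, 40], [0, 0, 0, 6, -49, 0, 40], [0, 0, 0, 5, -40, 0, 40], [0, 0, 0, 2, -24, 0, 40], [0, 0, 0, 1, -12, 0, 40], [0, 0, 0, 0, 0, 0, 40], [0, 0, 0, 0, 0, 0, 40]])

```text
t: 24.98
tool_pos: [0.5544, -0.3312, 0.1718]
ee_rot: [0.707, 0.708, -0.0, -0.0]
force: [-0.4, -0.8, -4.1]
finger_gap: 0.0438
grasp_force: 40.0
```

Emit:
move_arm(motion=[[0, 0, 0, 0, 0, -10, 40], [0, 0, 0, 0, 0, -25, 40], [0, 0, 0, 0, 0, -30, 40], [0, 0, 0, 0, 0, -22, 40], [0, 0, 0, 0, 0, 0, 40], [0, 0, 0, 0, 0, 0, 40]])

```text
t: 25.72
tool_pos: [0.555, -0.3321, 0.086]
ee_rot: [0.707, 0.708, 0.0, 0.001]
force: [-0.0, -0.2, -3.2]
finger_gap: 0.0434
grasp_force: 40.0
```

Run:
```python
from h import *
b=read_camera('scene')[:,:,::-1];a=read_camera('top')[:,:,::-1]
o=np.hstack([cv2.resize(b[150:330,60:330],(400,267),interpolation=cv2.INTER_CUBIC),cv2.resize(a[160:320,400:640],(400,267),interpolation=cv2.INTER_CUBIC)])
cv2.imwrite('pics/p5.png',o)
```

```text
(no output)
```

View pics/p5.png

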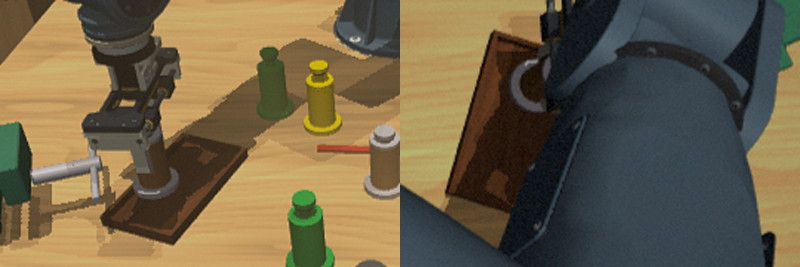

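The gauge hangs over the far half of the tray, inside the walls (left panel, foot at (156,185)). The vise handle at (95,170) is clear of the gripper. Lowering.

Emit:
move_arm(motion=[[0, 0, 0, 0, 0, -12, 40], [0, 0, 0, 0, 0, -12, 40], [0, 0, 0, 0, 0, -6, 40], [0, 0, 0, 0, 0, -3, 40], [0, 0, 0, 0, 0, -1.5, 40], [0, 0, 0, 0, 0, -1, 40], [0, 0, 0, 0, 0, -1, 40], [0, 0, 0, 0, 0, 0, 40]])

```text
t: 26.82
tool_pos: [0.5546, -0.3321, 0.0487]
ee_rot: [0.707, 0.707, 0.0, 0.0]
force: [0.0, -0.4, -4.4]
finger_gap: 0.0436
grasp_force: 40.0
```

Emit:
move_arm(motion=[[0, 0, 0, 0, 0, -0.7, 40], [0, 0, 0, 0, 0, 0, 40]])

```text
t: 27.08
tool_pos: [0.5546, -0.3322, 0.0486]
ee_rot: [0.707, 0.707, 0.0, 0.0]
force: [-3.2, 1.2, 4.3]
finger_gap: 0.0436
grasp_force: 40.0
```

Emit:
move_arm(motion=[[0, 0, 0, 0, 0, 0, 50], [0, 0, 0, 0, 0, 0, 62], [0, 0, 0, 0, 0, 0, 70], [0, 0, 0, 0, 0, 0, 70], [0, 0, 0, 0, 0, 10, 70], [0, 0, 0, 0, 0, 30, 70], [0, 0, 0, 0, 0, 45, 70], [0, 0, 0, 0, 0, 40, 70], [0, 0, 0, -5, 30, 0, 78], [0, 0, 0, -8, 50, 0, 78], [0, 0, 0, -9, 55, 0, 78], [0, 0, 0, -9, 55, 0, 78], [0, 0, 0, -9, 55, 0, 78], [0, 0, 0, -8, 48, 0, 78], [0, 0, 0, -4, 30, 0, 78], [0, 0, 0, 0, 0, 0, 78], [0, 0, 0, 0, 0, 0, 78]])

```text
t: 29.2
tool_pos: [0.5028, -0.0097, 0.1734]
ee_rot: [0.707, 0.707, 0.0, 0.0]
force: [0.6, -0.4, 0.3]
finger_gap: 0.0783
grasp_force: 0.0
```

Emit:
move_arm(motion=[[0, 0, 0, 0, 0, -15, 78], [0, 0, 0, 0, 0, -30, 78], [0, 0, 0, 0, 0, -35, 78], [0, 0, 0, 0, 0, -30, 78], [0, 0, 0, 0, 0, -15, 78], [0, 0, 0, 0, 0, -6, 78], [0, 0, 0, 0, 0, 0, 55], [0, 0, 0, 0, 0, 0, 48], [0, 0, 0, 0, 0, 0, 40], [0, 0, 0, 0, 0, 0, 40], [0, 0, 0, 0, 0, 0, 40], [0, 0, 0, 0, 0, 0, 40]])

```text
t: 30.7
tool_pos: [0.503, -0.0091, 0.0423]
ee_rot: [0.707, 0.707, 0.0, 0.0]
force: [1.3, -0.0, 5.0]
finger_gap: 0.0436
grasp_force: 40.0
```

Emit:
move_arm(motion=[[0, 0, 0, 0, 0, 8, 40], [0, 0, 0, 0, 0, 22, 40], [0, 0, 0, 0, 0, 35, 40], [0, 0, 0, 0, 0, 35, 40], [0, 0, 0, 0, 0, 22, 40], [0, 0, 0, 0, 0, 8, 40], [0, 0, 0, -1, -12, 0, 40], [0, 0, 0, -3, -25, 0, 40], [0, 0, 0, -5, -40, 0, 40], [0, 0, 0, -6, -46, 0, 40], [0, 0, 0, -6, -46, 0, 40], [0, 0, 0, -6, -46, 0, 40], [0, 0, 0, -5, -40, 0, 40], [0, 0, 0, -2, -25, 0, 40], [0, 0, 0, -1, -12, 0, 40], [0, 0, 0, 0, 0, 0, 40], [0, 0, 0, 0, 0, 0, 40]])

```text
t: 32.83
tool_pos: [0.4675, -0.3002, 0.1716]
ee_rot: [0.707, 0.708, 0.0, -0.0]
force: [0.2, -0.2, -5.4]
finger_gap: 0.0435
grasp_force: 40.0
```

Emit:
move_arm(motion=[[0, 0, 0, 0, 0, -10, 40], [0, 0, 0, 0, 0, -25, 40], [0, 0, 0, 0, 0, -30, 40], [0, 0, 0, 0, 0, -22, 40], [0, 0, 0, 0, 0, 0, 40], [0, 0, 0, 0, 0, 0, 40]])

```text
t: 33.58
tool_pos: [0.468, -0.3011, 0.0856]
ee_rot: [0.707, 0.708, 0.0, 0.0]
force: [1.4, -1.2, -4.0]
finger_gap: 0.0438
grasp_force: 40.0
```

Run:
```python
from h import *
b=read_camera('scene')[:,:,::-1]
cv2.imwrite('pics/p6.png',cv2.resize(b[150:330,60:330],(600,400),interpolation=cv2.INTER_CUBIC))
```

```text
(no output)
```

View pics/p6.png

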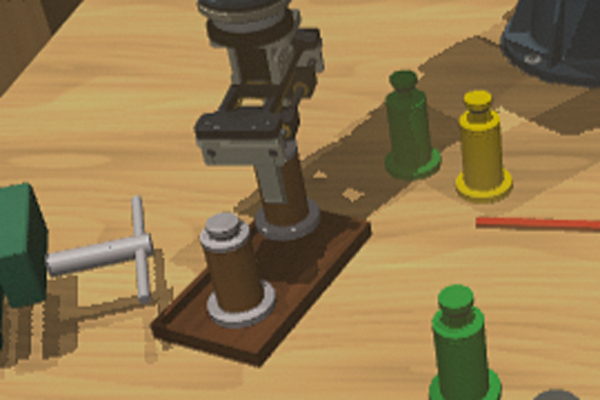

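g1 stands upright and pressed in the far half of the tray (240,270), and g2 hangs over the near half (287,215). Lowering g2.

Emit:
move_arm(motion=[[0, 0, 0, 0, 0, -12, 40], [0, 0, 0, 0, 0, -12, 40], [0, 0, 0, 0, 0, -6, 40], [0, 0, 0, 0, 0, -3, 40], [0, 0, 0, 0, 0, -1.5, 40], [0, 0, 0, 0, 0, -1, 40], [0, 0, 0, 0, 0, -1, 40], [0, 0, 0, 0, 0, 0, 40]])

```text
t: 34.62
tool_pos: [0.4676, -0.3011, 0.0485]
ee_rot: [0.707, 0.707, 0.0, 0.0]
force: [-0.2, 0.3, -4.1]
finger_gap: 0.0438
grasp_force: 40.0
```

Emit:
move_arm(motion=[[0, 0, 0, 0, 0, -0.5, 40], [0, 0, 0, 0, 0, 0, 40]])

```text
t: 34.88
tool_pos: [0.4676, -0.3012, 0.0483]
ee_rot: [0.707, 0.707, -0.0, 0.0]
force: [-1.8, 0.7, 2.1]
finger_gap: 0.0437
grasp_force: 40.0
```

Contact with the floor. Releasing, rising and moving clear.

Emit:
move_arm(motion=[[0, 0, 0, 0, 0, 0, 50], [0, 0, 0, 0, 0, 0, 60], [0, 0, 0, 0, 0, 0, 66], [0, 0, 0, 0, 0, 0, 66], [0, 0, 0, 0, 0, 10, 66], [0, 0, 0, 0, 0, 30, 66], [0, 0, 0, 0, 0, 45, 66], [0, 0, 0, 0, 0, 45, 66], [0, 0, 0, -15, 40, 10, 66], [0, 0, 0, -20, 50, 10, 66], [0, 0, 0, -20, 50, 10, 66], [0, 0, 0, -20, 50, 0, 66], [0, 0, 0, -10, 50, 0, 66], [0, 0, 0, 0, 30, 0, 66], [0, 0, 0, 0, 0, 0, 66]])

```text
t: 36.75
tool_pos: [0.3825, -0.0299, 0.2086]
ee_rot: [0.706, 0.708, 0.0, 0.0]
force: [-0.2, -0.0, -0.1]
finger_gap: 0.0661
grasp_force: 0.0
```

Run:
```python
from h import *
b=read_camera('scene')[:,:,::-1]
cv2.imwrite('pics/p7.png',cv2.resize(b[130:380,100:540],(792,450),interpolation=cv2.INTER_CUBIC))
```

```text
(no output)
```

View pics/p7.png

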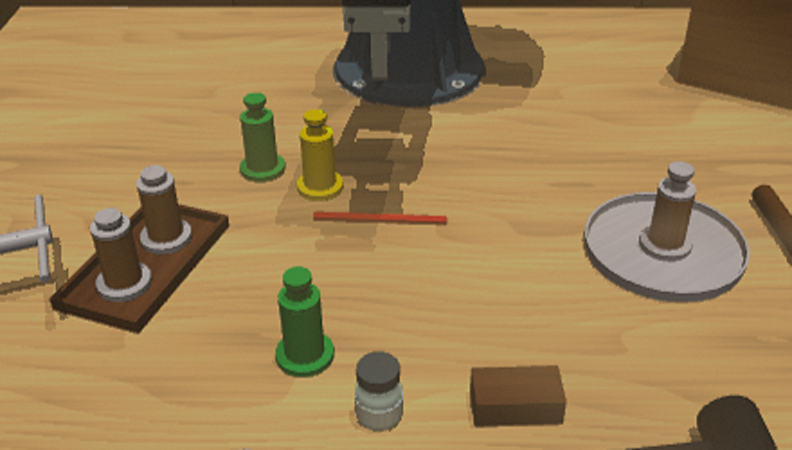

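The two full-down gauges stand in the tray at (118,250) and (158,205), and the early-stop one stands in the dish at (672,210). The jar, pencil and block look undisturbed.

```bash
python3 -c "
from station import *
print(close_job())"
```

```text
the job is handed in; nothing more can be done
None
```

I pressed all three gauges to their stops. The two full-down ones stand upright in the wooden tray and the early-stop one in the steel dish; the jar, pencil and block were not touched, and I handed the job in at about 37 s.

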